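Meter a few brass studs from a tip-up bin

ROBOT

A 6-joint arm with a two-finger parallel gripper is mounted at the origin on the work surface. World frame = base frame: x ahead of the robot, y to its left, z up, the work surface at z = 0. Lengths are in mm, angles in degrees, forces in N, time in s.
With the tool pointing down it reaches from about 350 to 850 mm from the base axis. Payload 8.1 kg.
Tool frame: the origin (TCP) lies midway between the tips of the shut fingers; the grasp point (between the pads) lies 19 mm behind it; z points along the fingers, y is the line along which they close (so a half turn about z gives the same grasp; the last joint's range is limited). The gripper opens to 85 mm and grips with 20 to 120 N. Pads are 22 mm wide; open, the fingers measure 114 mm over their backs; the gripper's body (76 mm by 85 mm) begins 54 mm behind the grasp point. The pads swing forward as they close: fully open they stand 13 mm farther back than shut.
Start: joints at [-72.33, 7.471, 85.268, -0, 87.261, -4.893], TCP at [230.24, -554.071, 231.292] pointing down, gripper open.
Joint ranges: [-169.43, 169.43], [-51.17, 129.36], [1.28, 143.12], [-76.62, 256.62], [0, 156.53], [-152.29, 152.29]. Speed limits (degrees/s): [136.94, 136.94, 159.86, 180, 180, 180].

INTERFACE

Orientations are given as [roll, pitch, yaw] about the fixed x, y, z axes, in that order (R = Rz(yaw) Ry(pitch) Rx(roll)).
In Python, from bench import sense, snapshot, camera_params, hand_in, masks_of, pinpoint gives the robot as it stands.
- The arm moves only by the tool step_arm, never from a script. Its argument "targets" is a list of rows, each an object with "angular": the turn, a rotation vector about the tool's x, y, z scaled (see below), a list of three; "dp": the shift along the tool's x, y, z scaled (see below), a list of three; "fingers": the closure, from 0 (fully open) to 1 (shut). A call has exactly 8 rows; each row is the pose to reach, as a shift and turn from the pose commanded when the call began, along the tool's axes at that moment, turning the shorter way round; what a row does not reach only later rows make up. The controller multiplies each number of a shift by 0.2 m and each number of a turn by 180 degrees. A row lasts 1/8 s, in which the tool goes at most 62.5 mm and 10.7 degrees, less where a joint would pass 70% of its speed; a pose out of reach is approached as far as the arm can. A call with a number of a shift or a turn outside -1 to 1 is refused whole. A call with a gripper value outside its range is refused whole. The fingers move at their own pace and stop on an object; "newtons" is the grip in N (left out, the last holds). Time passes only in rows, so rows that repeat a pose let the fingers close, or fill a call up. It gives the time, the measured TCP pose, the force, the opening and the grip force at its end, in the units of the state.
- sense(): the state, without advancing time (a new reading comes with each control period).
- snapshot(name): name is "scene" or "top" or "wrist"; returns the picture (400x640x3 uint8, blue, green, red); there is no depth.
- camera_params(name): a dict with "vfov" (degrees; the focal length in pixels is half the picture's height over the tangent of half this angle, whatever the lens; pixels are square), "cx", "cy" (the principal point, pixels), "R" (3x3) and "t" (3): a world point X has camera coordinates R X + t. Camera axes: x right, y down, z forward; pixel columns grow to the right and rows downward; lengths in mm; the calibration is good to about 2 mm. A picture is of the moment at which its call begins: read the wrist's pose just before it. camera_params takes no time and is no camera call; for the wrist camera it gives the pose at the moment of the call.
- hand_in(): hands the job in; it is judged then, once.
Trained networks look in the newest picture that a camera, given by its name, has taken for a name from the list of things; names that differ only in an ending like _2 or _b are one class to them, and where a whole thing is asked for, a point or a joint stands for the part that bears it (a point fixed in the world has none). Each returns a list of dicts, best first, with "conf" (0 to 1); they miss things now and then, are a little off and sometimes report something else, mostly with a low value. They report only what shows in the picture. A call takes as long as a camera call. They do not tell look-alikes from the thing itself.
- masks_of(camera, label): "pixels" (400x640 bool, what is visible of it) and "at" ([column, row] in pixels, amid what is visible of it).
- pinpoint(camera, label): "at" ([column, row] in pixels: a listed point, or the origin of a listed thing).
The state is a dict: "time": time; "joint_pos": joint angles; "qd": joint speeds; "joint_efforts": joint torques, N m; "tool_pos": TCP position; "tcp_rot": TCP orientation; "ft_force": force on the tool from outside, world axes, zero at the start; "wrist_torque": the same for the moment, N m; "finger_gap": finger opening in mm; "grip_force": force on a finger pad.
Only numpy, scipy, OpenCV 4.12 (cv2) and the standard library are available. Lean on these libraries where they do the work, as an engineer would, in place of code of your own. Each camera call takes 0.05 s, during which the arm holds its last target. There are 200 camera calls.

TASK

Take the bin of brass studs by its ball knob and tip it slowly, just until the first studs slide over the lip, and hold that angle until two, three or four of the six lie in the wooden tray in front of it. Then lower the bin gently back down to rest with the remaining studs still in it, and let go. Leave the bin of steel studs alone.

Things in the scene. Friction and masses are not known exactly. Their poses are not given: they have to be found in the camera images.
- brass_bin (a joint): tilt (rad) of the blue bin of brass studs, hinged at its mouth's lip on a fixed steel stand: 0 at rest, up to 1.2 as the knob end is lifted. Falls back when let go; lifting takes 2-3 N at the knob. Friction decides when studs slide: the two of the front row at 0.27-0.42 rad, the middle two about 0.2 rad later, the rear two about 0.4 rad later (their floor strips slope back 12 and 24 degrees).
- brass_knob (a point): centre of the 28 mm black ball knob on a 12 mm upright stem behind the brass bin's closed end; at rest 127 mm above the table, 135 mm behind and 62 mm above the hinge. x: towards the mouth (roughly away from the robot), y: along the hinge, z: up at rest. The bin's end wall, 36 mm away in x, tops out 32 mm below the ball's centre; the bracket under the ball is 56 mm below it.
- brass_lip (a point): middle of the lip of the brass bin's mouth, on the hinge line, 65 mm above the table; axes as the knob's, tilting with the bin. In them the bin (blue, 74 mm wide, open on top and at the mouth, walls 4 mm thick) is inside x -97 to 0 mm, y -33 to 33 mm; its walls rise 24 mm above the lip.
- brass_tray (a point): centre of the cork floor, 13.5 mm above the table, of the fixed wooden tray before the brass bin's mouth; inside 132 mm along x (away from the mouth) by 108 mm along y, rim 26 mm above the cork. It lies 50 mm beyond the lip.
- brass_stud0: loose domed brass stud (a 26 mm round disc 7 mm thick, 28 g), at the start in the front row of the bin; origin at the centre of its flat underside
- brass_stud1: loose domed brass stud (a 26 mm round disc 7 mm thick, 28 g), at the start in the front row of the bin; origin at the centre of its flat underside
- brass_stud2: loose domed brass stud (a 26 mm round disc 7 mm thick, 28 g), at the start in the middle row of the bin; origin at the centre of its flat underside
- brass_stud3: loose domed brass stud (a 26 mm round disc 7 mm thick, 28 g), at the start in the middle row of the bin; origin at the centre of its flat underside
- brass_stud4: loose domed brass stud (a 26 mm round disc 7 mm thick, 28 g), at the start in the rear row of the bin; origin at the centre of its flat underside
- brass_stud5: loose domed brass stud (a 26 mm round disc 7 mm thick, 28 g), at the start in the rear row of the bin; origin at the centre of its flat underside
- steel_bin (a joint): tilt in rad of the other bin, the same blue bin on the same stand with its own tray but holding four steel-grey studs; 0 at rest. To be left alone.
Things that resemble listed ones, but are neither listed nor needed, are in the scene too. What is shaped like the brass_stud5 but green or purple is not meant.

How it is judged (in metres and radians):
On the way:
1. with the bin held tipped, the two front brass studs have slid into its tray (value of joint brass_bin above 0.12 rad and horizontal distance between each of brass_stud0, brass_stud1 and brass_tray below 0.085 m and z of brass_stud0 in the frame of brass_tray between -0.006 and 0.03 m and z of brass_stud1 in the frame of brass_tray between -0.006 and 0.03 m), for 0.2 s.
At the end, for the whole second after the job is handed in: Two to four of the six brass studs lie in their bin's wooden tray (the front two, perhaps also middle ones), the others (the rear two at least) in the bin, all at rest; the brass bin is back down (tilt below 0.1 rad) and the steel-stud bin is down (below 0.1 rad) (horizontal distance between each of brass_stud0, brass_stud1 and brass_tray below 0.085 m and z of brass_stud0 in the frame of brass_tray between -0.006 and 0.03 m and z of brass_stud1 in the frame of brass_tray between -0.006 and 0.03 m and distance between each of brass_stud4, brass_stud5 and brass_lip below 0.11 m and x of each of brass_stud4, brass_stud5 in the frame of brass_lip below 0.002 m and z of each of brass_stud4, brass_stud5 in the frame of brass_lip above -0.03 m and ((horizontal distance between brass_stud2 and brass_tray below 0.085 m and z of brass_stud2 in the frame of brass_tray between -0.006 and 0.03 m) or (distance between brass_stud2 and brass_lip below 0.11 m and x of brass_stud2 in the frame of brass_lip below 0.002 m and z of brass_stud2 in the frame of brass_lip above -0.03 m)) and ((horizontal distance between brass_stud3 and brass_tray below 0.085 m and z of brass_stud3 in the frame of brass_tray between -0.006 and 0.03 m) or (distance between brass_stud3 and brass_lip below 0.11 m and x of brass_stud3 in the frame of brass_lip below 0.002 m and z of brass_stud3 in the frame of brass_lip above -0.03 m)) and linear speed of each of brass_stud0, brass_stud1, brass_stud2, brass_stud3, brass_stud4, brass_stud5 below 0.03 m/s and value of joint each of brass_bin, steel_bin below 0.1 rad); the robot touches nothing.
It fails at once if the steel-stud bin is tipped by more than 0.15 rad (value of joint steel_bin above 0.15 rad).
It fails at once if the brass-stud bin is let fall (tilt dropping faster than 2.5 rad/s) (velocity of joint brass_bin below -2.5 rad/s).
It also fails if it takes over 45 s, if anything falls off the work surface, if the arm or the gripper's body presses on something with over 40 N, if the wrist force passes 120 N, or if a joint passes its speed limit or range.

## Working session

There is one attempt and no reset: what is moved stays moved. The work goes in short steps, Python scripts to look and compute and a tool call to move; the robot and the scene stay as the last step left them, time stands still between calls to the robot, and variables do not carry over. Pictures are saved under pics/ and viewed, at most 10 in all, crops included, and the job is handed in when it is done.

Besides the shell and the picture viewer there is one more tool, called after "Emit:" in YAML: its name, and indented under it one key for each argument. step_arm: Moves the arm, as the interface text tells. Its arguments: {"type":"object","properties":{"targets":{"type":"array","items":{"type":"object","properties":{"angular":{"type":"array","items":{"type":"number","minimum":-1,"maximum":1}},"dp":{"type":"array","items":{"type":"number","minimum":-1,"maximum":1}},"fingers":{"type":"number"}}}},"newtons":{"type":"number"}},"required":["targets"]}

```bash
mkdir -p pics
cat > h.py <<'E'
import numpy as np, cv2
from bench import *
def ray(P,px):
    f=200/np.tan(np.radians(P['vfov'])/2); R=np.array(P['R']);t=np.array(P['t'])
    d=R.T@np.array([(px[0]-P['cx'])/f,(px[1]-P['cy'])/f,1.]); return -R.T@t,d
def at_z(P,px,z):
    c,d=ray(P,px); return c+d*(z-c[2])/d[2]
E
python3 - <<'E'
from h import *
s=sense();print(s['time'],s['tool_pos'],s['tcp_rot'],s['ft_force'])
for c in('scene','top'):
    im=snapshot(c);cv2.imwrite(f'pics/{c}0.png',im);P=camera_params(c)
    for l,z in(('brass_knob',127),('brass_lip',65),('brass_tray',13.5),('brass_stud0',70)):
        for r in pinpoint(c,l)[:6]: print(c,l,np.round(r['at']),round(r['conf'],2),np.round(at_z(P,r['at'],z)))
E
```

```text
0.0 [ 230.08910888 -553.52987813  230.23174244] [-1.79893980e+02 -1.01306239e-02  2.25655400e+01] [ 0.64493757 -0.12538297  1.13951401]
scene brass_knob [284. 134.] 0.94 [ 497. -222.  127.]
scene brass_lip [254. 191.] 0.66 [ 629. -221.   65.]
scene brass_tray [235. 219.] 0.8 [ 686. -239.   14.]
scene brass_stud0 [311. 208.] 0.67 [611. -86.  70.]
scene brass_stud0 [265. 148.] 0.64 [ 513. -270.   70.]
scene brass_stud0 [229. 167.] 0.58 [ 603. -308.   70.]
scene brass_stud0 [260. 188.] 0.56 [ 619. -210.   70.]
scene brass_stud0 [281. 174.] 0.54 [ 561. -194.   70.]
scene brass_stud0 [272. 182.] 0.51 [ 592. -197.   70.]
top brass_knob [426. 257.] 0.77 [ 493. -217.  127.]
top brass_knob [431. 212.] 0.73 [ 572. -228.  127.]
top brass_lip [424. 183.] 0.73 [ 631. -233.   65.]
top brass_lip [425. 260.] 0.7 [ 483. -232.   65.]
top brass_tray [418. 164.] 0.59 [ 676. -236.   14.]
top brass_tray [423. 184.] 0.27 [ 634. -244.   14.]
top brass_stud0 [459. 275.] 0.68 [ 456. -293.   70.]
top brass_stud0 [410. 207.] 0.67 [ 583. -205.   70.]
top brass_stud0 [431. 213.] 0.65 [ 572. -243.   70.]
top brass_stud0 [472. 220.] 0.52 [ 559. -322.   70.]
top brass_stud0 [430. 192.] 0.5 [ 613. -242.   70.]
top brass_stud0 [355. 214.] 0.46 [ 570. -100.   70.]
```

View pics/top0.png

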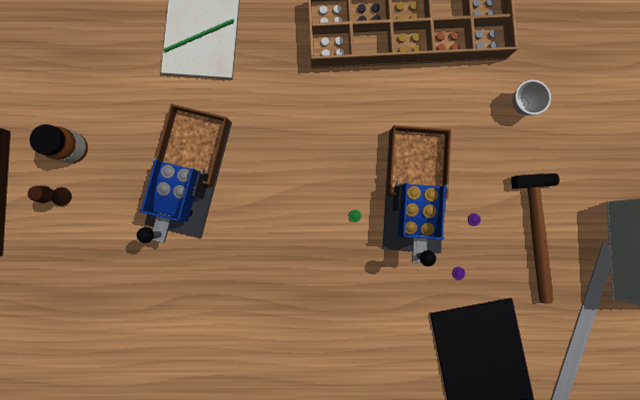

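View pics/scene0.png

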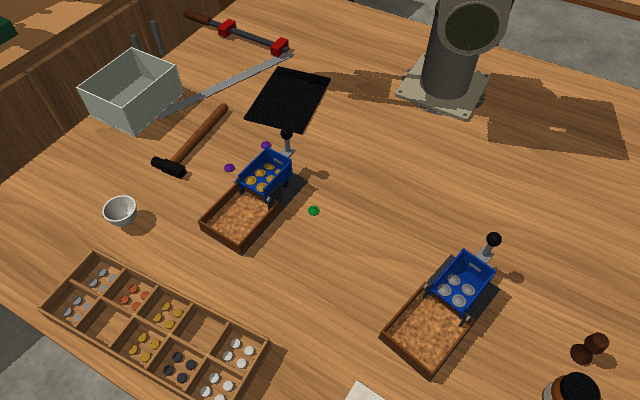

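Candidates for the bin meant: brass bin with its knob at top (427,258) / scene (287,133) holds six gold studs; the bin at top (145,235) / scene (494,239) holds four grey ones. The first fits. I'll confirm it in a crop and triangulate.

Run:
```python
from h import *
im=cv2.imread('pics/top0.png')[110:280,350:500];cv2.imwrite('pics/crop1.png',cv2.resize(im,None,fx=3.4,fy=3.4,interpolation=cv2.INTER_CUBIC))
from scipy.optimize import least_squares
obs={'scene':[],'top':[]}
def tri(a,b):
    A=np.zeros((3,3));v=np.zeros(3);L=[]
    for c,p in(('scene',a),('top',b)):
        o,d=ray(camera_params(c),p);d/=np.linalg.norm(d);M=np.eye(3)-np.outer(d,d);A+=M;v+=M@o;L.append((M,o))
    X=np.linalg.solve(A,v);return X.round(1),[np.linalg.norm(M@(X-o)).round(1) for M,o in L]
for c in('scene','top'):
    snapshot(c)
    for r in masks_of(c,'brass_knob')[:3]:
        y,x=np.nonzero(r['pixels']);print(c,r['conf'],r['at'],x.min(),x.max(),y.min(),y.max())
    for l in('brass_knob','brass_lip','brass_tray'):
        obs[c].append(pinpoint(c,l)[0]['at'])
print(obs)
for a,b in zip(obs['scene'],obs['top']): print(tri(a,b))
P=camera_params('top')
# tray rim edges
for p in((393,128),(449,130),(390,190),(446,190)): print(p,at_z(P,p,39.5).round())
```

```text
scene 0.59 [273.0, 171.6] 237 295 128 199
top 0.75 [420.5, 220.1] 398 445 183 265
{'scene': [[287.0, 130.4], [254.8, 190.4], [237.9, 213.9]], 'top': [[427.6, 258.9], [422.7, 185.9], [416.4, 161.3]]}
(array([ 490.9, -218.2,  134.1]), [np.float64(0.1), np.float64(0.1)])
(array([ 623.5, -228.9,   56.5]), [np.float64(4.0), np.float64(4.0)])
(array([ 679.2, -231.2,   28.8]), [np.float64(3.0), np.float64(3.0)])
(393, 128) [ 744. -180.   40.]
(449, 130) [ 740. -293.   40.]
(390, 190) [ 619. -172.   40.]
(446, 190) [ 619. -283.   40.]
```

View pics/crop1.png

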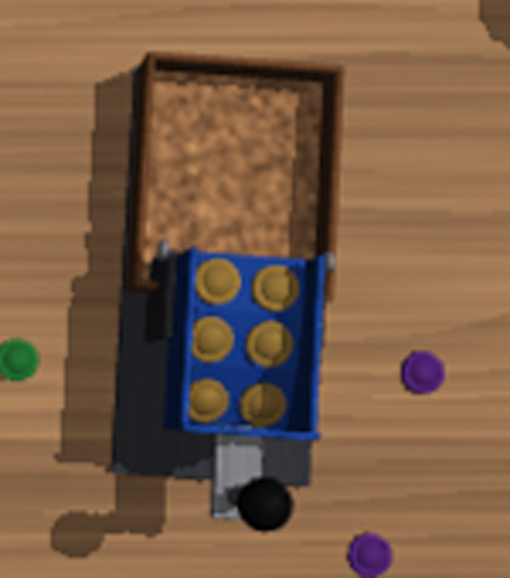

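Crop: six gold studs in the bin, knob at crop (265,503), i.e. top (428,258). This is the brass bin, with its x axis at about -4.5° yaw and its knob near (492,-218,127). Moving above it.

Emit:
step_arm:
  targets:
    - {"dp": [0.08, -0.045, -0.02], "angular": [0, 0, 0.02], "fingers": 0}
    - {"dp": [0.22, -0.125, -0.05], "angular": [0, 0, 0.04], "fingers": 0}
    - {"dp": [0.4, -0.225, -0.1], "angular": [0, 0, 0.07], "fingers": 0}
    - {"dp": [0.56, -0.32, -0.15], "angular": [0, 0, 0.1], "fingers": 0}
    - {"dp": [0.72, -0.41, -0.15], "angular": [0, 0, 0.12], "fingers": 0}
    - {"dp": [0.83, -0.47, -0.15], "angular": [0, 0, 0.14], "fingers": 0}
    - {"dp": [0.9, -0.51, -0.15], "angular": [0, 0, 0.15], "fingers": 0}
    - {"dp": [0.925, -0.525, -0.15], "angular": [0, 0, 0.15], "fingers": 0}

```text
time: 2.0
tool_pos: [361.3, -385.5, 261.4]
tcp_rot: [180.0, -0.0, -4.4]
ft_force: [-0.2, 0.9, 1.1]
finger_gap: 85.5
grip_force: 0.0
```

Emit:
step_arm:
  targets:
    - {"dp": [0.04, -0.06, 0], "angular": [0, 0, 0], "fingers": 0}
    - {"dp": [0.13, -0.2, 0], "angular": [0, 0, 0], "fingers": 0}
    - {"dp": [0.25, -0.38, 0], "angular": [0, 0, 0], "fingers": 0}
    - {"dp": [0.37, -0.56, 0], "angular": [0, 0, 0], "fingers": 0}
    - {"dp": [0.48, -0.73, 0], "angular": [0, 0, 0], "fingers": 0}
    - {"dp": [0.56, -0.84, 0], "angular": [0, 0, 0], "fingers": 0}
    - {"dp": [0.585, -0.88, 0], "angular": [0, 0, 0], "fingers": 0}
    - {"dp": [0.585, -0.88, 0], "angular": [0, 0, 0], "fingers": 0}

```text
time: 3.0
tool_pos: [491.0, -219.7, 261.2]
tcp_rot: [180.0, 0.0, -4.4]
ft_force: [-1.2, -0.5, 1.2]
finger_gap: 85.7
grip_force: 0.0
```

Run:
```python
from h import *
P=camera_params('wrist');im=snapshot('wrist');cv2.imwrite('pics/w1.png',im)
s=sense();print(s['time'],s['tool_pos'],s['tcp_rot'],(-np.array(P['R']).T@np.array(P['t'])).round())
for l,z in(('brass_knob',127),('brass_lip',65),('brass_tray',13.5)):
    for r in pinpoint('wrist',l)[:3]: print(l,np.round(r['at'],1),round(r['conf'],2),np.round(at_z(P,r['at'],z),1))
```

```text
3.05 [ 490.68452738 -220.21584554  261.2117027 ] [ 1.79981733e+02  2.42511754e-02 -4.43774914e+00] [ 573. -226.  404.]
brass_knob [339.3 115.1] 0.73 [ 551.5 -236.6  127. ]
brass_knob [323.9 184.6] 0.62 [ 495.9 -220.2  127. ]
brass_knob [321.9  20.6] 0.27 [ 618.9 -228.2  127. ]
brass_lip [319.5  18.3] 0.78 [ 631.1 -226.6   65. ]
```

View pics/w1.png

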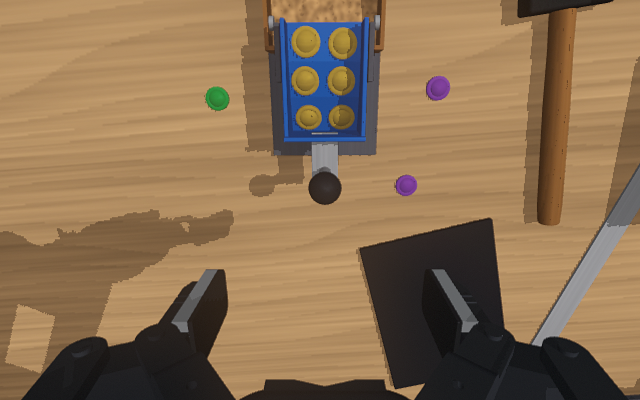

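The wrist picture shows the knob at (325,188), centred behind the bin and aligned with the tool. That gives a knob at about (493.5,-221). Descending.

Emit:
step_arm:
  targets:
    - {"dp": [0.013, 0, 0.06], "angular": [0, 0, 0], "fingers": 0}
    - {"dp": [0.013, 0, 0.2], "angular": [0, 0, 0], "fingers": 0}
    - {"dp": [0.013, 0, 0.36], "angular": [0, 0, 0], "fingers": 0}
    - {"dp": [0.013, 0, 0.52], "angular": [0, 0, 0], "fingers": 0}
    - {"dp": [0.013, 0, 0.65], "angular": [0, 0, 0], "fingers": 0}
    - {"dp": [0.013, 0, 0.74], "angular": [0, 0, 0], "fingers": 0}
    - {"dp": [0.013, 0, 0.78], "angular": [0, 0, 0], "fingers": 0}
    - {"dp": [0.013, 0, 0.78], "angular": [0, 0, 0], "fingers": 0}

```text
time: 4.2
tool_pos: [493.6, -220.0, 105.1]
tcp_rot: [-180.0, 0.0, -4.4]
ft_force: [-0.2, 0.6, 0.6]
finger_gap: 85.3
grip_force: 0.0
```

Emit:
step_arm:
  newtons: 40
  targets:
    - {"dp": [0, 0, 0], "angular": [0, 0, 0], "fingers": 0.3}
    - {"dp": [0, 0, 0], "angular": [0, 0, 0], "fingers": 0.5}
    - {"dp": [0, 0, 0], "angular": [0, 0, 0], "fingers": 0.6}
    - {"dp": [0, 0, 0], "angular": [0, 0, 0], "fingers": 0.7}
    - {"dp": [0, 0, 0], "angular": [0, 0, 0], "fingers": 0.8}
    - {"dp": [0, 0, 0], "angular": [0, 0, 0], "fingers": 1}
    - {"dp": [0, 0, 0], "angular": [0, 0, 0], "fingers": 1}
    - {"dp": [0, 0, 0], "angular": [0, 0, 0], "fingers": 1}

```text
time: 5.2
tool_pos: [493.9, -220.1, 105.9]
tcp_rot: [180.0, -0.0, -4.4]
ft_force: [-1.9, 0.7, 5.5]
finger_gap: 26.0
grip_force: 38.9
```

Emit:
step_arm:
  targets:
    - {"dp": [0.005, 0, -0.017], "angular": [0, -0.008, 0], "fingers": 1}
    - {"dp": [0.011, 0, -0.033], "angular": [0, -0.016, 0], "fingers": 1}
    - {"dp": [0.017, 0, -0.05], "angular": [0, -0.024, 0], "fingers": 1}
    - {"dp": [0.023, 0, -0.066], "angular": [0, -0.032, 0], "fingers": 1}
    - {"dp": [0.03, 0, -0.083], "angular": [0, -0.04, 0], "fingers": 1}
    - {"dp": [0.037, 0, -0.099], "angular": [0, -0.048, 0], "fingers": 1}
    - {"dp": [0.045, 0, -0.114], "angular": [0, -0.056, 0], "fingers": 1}
    - {"dp": [0.053, 0, -0.13], "angular": [0, -0.064, 0], "fingers": 1}

```text
time: 6.2
tool_pos: [504.3, -220.7, 131.5]
tcp_rot: [180.0, 11.6, -4.4]
ft_force: [0.2, -1.4, -2.9]
finger_gap: 25.9
grip_force: 39.6
```

```bash
cat > look.py <<'E'
from h import *
import sys
s=sense();print(s['time'],s['tool_pos'].round(1) if hasattr(s['tool_pos'],'round') else s['tool_pos'],s['tcp_rot'],s['finger_gap'],s['ft_force'])
a=snapshot('scene');P=camera_params('scene')
ks=[np.round(r['at']) for r in pinpoint('scene','brass_stud0') if r['conf']>.3 and 190<r['at'][0]<300]
b=snapshot('wrist')
A=cv2.resize(a[110:260,190:310],None,fx=3.3,fy=3.3,interpolation=cv2.INTER_CUBIC)
B=cv2.resize(b[0:240,180:470],None,fx=1.38,fy=2.0625) if 0 else cv2.resize(b[0:300,180:460],(400,495))
cv2.imwrite(f'pics/{sys.argv[1]}.png',np.hstack([A,B]));print(ks)
E
python3 look.py t1
```

```text
6.2 [ 504.3 -220.7  131.5] [179.9989724   11.61524686  -4.43851798] 25.905869869660503 [ 0.19335387 -1.39253805 -2.91035207]
[array([268., 160.]), array([248., 181.]), array([274., 180.]), array([230., 170.]), array([266., 146.])]
```

View pics/t1.png

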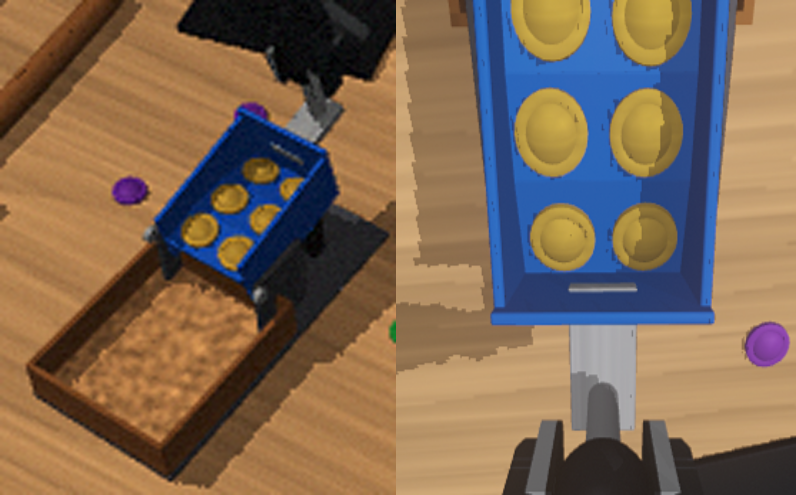

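The view shows all six studs still in the bin at about 0.2 rad, with the knob held between the pads. Tilting on to 0.3.

Emit:
step_arm:
  targets:
    - {"dp": [0.003, 0, -0.008], "angular": [0, -0.004, 0], "fingers": 1}
    - {"dp": [0.0055, 0, -0.017], "angular": [0, -0.008, 0], "fingers": 1}
    - {"dp": [0.008, 0, -0.025], "angular": [0, -0.012, 0], "fingers": 1}
    - {"dp": [0.011, 0, -0.033], "angular": [0, -0.016, 0], "fingers": 1}
    - {"dp": [0.014, 0, -0.042], "angular": [0, -0.02, 0], "fingers": 1}
    - {"dp": [0.017, 0, -0.05], "angular": [0, -0.024, 0], "fingers": 1}
    - {"dp": [0.02, 0, -0.058], "angular": [0, -0.028, 0], "fingers": 1}
    - {"dp": [0.023, 0, -0.066], "angular": [0, -0.032, 0], "fingers": 1}

```text
time: 7.35
tool_pos: [511.4, -221.3, 143.4]
tcp_rot: [-180.0, 17.3, -4.4]
ft_force: [-1.4, -1.3, -2.0]
finger_gap: 25.7
grip_force: 39.7
```

```bash
python3 look.py t2
```

```text
7.35 [ 511.4 -221.3  143.4] [-179.99774218   17.32505085   -4.43459457] 25.683969593838004 [-1.40041078 -1.25915646 -1.96031755]
[array([262., 186.]), array([259., 168.]), array([279., 166.]), array([228., 168.]), array([251., 179.]), array([272., 178.]), array([265., 156.])]
```

Front studs still at (251,179) and (262,186), unmoved. Small step more.

Emit:
step_arm:
  targets:
    - {"dp": [0.002, 0, -0.007], "angular": [0, -0.003, 0], "fingers": 1}
    - {"dp": [0.004, 0, -0.013], "angular": [0, -0.006, 0], "fingers": 1}
    - {"dp": [0.0065, 0, -0.02], "angular": [0, -0.0095, 0], "fingers": 1}
    - {"dp": [0.009, 0, -0.027], "angular": [0, -0.013, 0], "fingers": 1}
    - {"dp": [0.009, 0, -0.027], "angular": [0, -0.013, 0], "fingers": 1}
    - {"dp": [0.009, 0, -0.027], "angular": [0, -0.013, 0], "fingers": 1}
    - {"dp": [0.009, 0, -0.027], "angular": [0, -0.013, 0], "fingers": 1}
    - {"dp": [0.009, 0, -0.027], "angular": [0, -0.013, 0], "fingers": 1}

```text
time: 8.5
tool_pos: [514.6, -221.5, 147.9]
tcp_rot: [-180.0, 19.6, -4.4]
ft_force: [-1.0, -0.2, -1.2]
finger_gap: 25.2
grip_force: 39.7
```

```bash
python3 look.py t3
```

```text
8.5 [ 514.6 -221.5  147.9] [-179.99540424   19.61349659   -4.43732134] 25.24636508279672 [-1.04772575 -0.19052419 -1.21787254]
[array([251., 216.]), array([263., 159.]), array([242., 207.]), array([273., 179.]), array([281., 167.]), array([259., 168.]), array([227., 168.])]
```

View pics/t3.png

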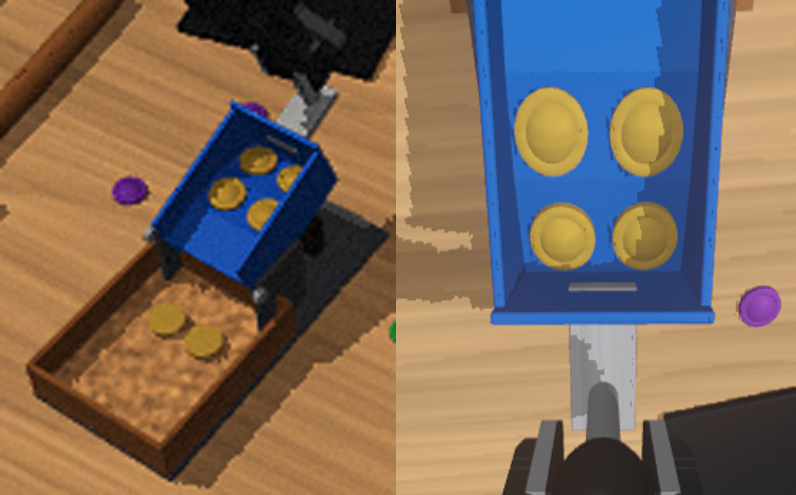

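Two studs lie on the cork at crop (167,320) and (204,342); the other four are in the bin. Lowering gently.

Emit:
step_arm:
  targets:
    - {"dp": [-0.003, 0, 0.012], "angular": [0, 0.006, 0], "fingers": 1}
    - {"dp": [-0.008, 0, 0.028], "angular": [0, 0.013, 0], "fingers": 1}
    - {"dp": [-0.011, 0, 0.044], "angular": [0, 0.02, 0], "fingers": 1}
    - {"dp": [-0.0145, 0, 0.058], "angular": [0, 0.027, 0], "fingers": 1}
    - {"dp": [-0.017, 0, 0.073], "angular": [0, 0.034, 0], "fingers": 1}
    - {"dp": [-0.02, 0, 0.088], "angular": [0, 0.041, 0], "fingers": 1}
    - {"dp": [-0.022, 0, 0.103], "angular": [0, 0.048, 0], "fingers": 1}
    - {"dp": [-0.024, 0, 0.117], "angular": [0, 0.0545, 0], "fingers": 1}

```text
time: 9.65
tool_pos: [502.2, -220.6, 127.4]
tcp_rot: [180.0, 9.7, -4.4]
ft_force: [-1.3, -1.5, -1.5]
finger_gap: 25.9
grip_force: 39.8
```

Emit:
step_arm:
  targets:
    - {"dp": [-0.003, 0, 0.014], "angular": [0, 0.007, 0], "fingers": 1}
    - {"dp": [-0.008, 0, 0.03], "angular": [0, 0.014, 0], "fingers": 1}
    - {"dp": [-0.011, 0, 0.046], "angular": [0, 0.021, 0], "fingers": 1}
    - {"dp": [-0.0145, 0, 0.06], "angular": [0, 0.028, 0], "fingers": 1}
    - {"dp": [-0.017, 0, 0.075], "angular": [0, 0.035, 0], "fingers": 1}
    - {"dp": [-0.02, 0, 0.09], "angular": [0, 0.042, 0], "fingers": 1}
    - {"dp": [-0.022, 0, 0.104], "angular": [0, 0.049, 0], "fingers": 1}
    - {"dp": [-0.023, 0, 0.113], "angular": [0, 0.0545, 0], "fingers": 1}

```text
time: 10.65
tool_pos: [494.0, -220.0, 105.9]
tcp_rot: [180.0, -0.1, -4.4]
ft_force: [-1.8, -0.8, 8.8]
finger_gap: 25.7
grip_force: 40.4
```

The upward 8.8 N shows the bin is resting on its stand. Releasing slowly, then rising.

Emit:
step_arm:
  targets:
    - {"dp": [0, 0, 0], "angular": [0, 0, 0], "fingers": 0.6}
    - {"dp": [0, 0, 0], "angular": [0, 0, 0], "fingers": 0.5}
    - {"dp": [0, 0, 0], "angular": [0, 0, 0], "fingers": 0.3}
    - {"dp": [0, 0, 0], "angular": [0, 0, 0], "fingers": 0}
    - {"dp": [0, 0, 0], "angular": [0, 0, 0], "fingers": 0}
    - {"dp": [0, 0, 0], "angular": [0, 0, 0], "fingers": 0}
    - {"dp": [0, 0, 0], "angular": [0, 0, 0], "fingers": 0}
    - {"dp": [0, 0, 0], "angular": [0, 0, 0], "fingers": 0}

```text
time: 11.65
tool_pos: [493.9, -219.9, 106.0]
tcp_rot: [-180.0, 0.0, -4.4]
ft_force: [-1.1, 0.7, -0.2]
finger_gap: 85.4
grip_force: 0.0
```

Emit:
step_arm:
  targets:
    - {"dp": [0, 0, -0.04], "angular": [0, 0, 0], "fingers": 0}
    - {"dp": [0, 0, -0.12], "angular": [0, 0, 0], "fingers": 0}
    - {"dp": [0, 0, -0.22], "angular": [0, 0, 0], "fingers": 0}
    - {"dp": [0, 0, -0.34], "angular": [0, 0, 0], "fingers": 0}
    - {"dp": [0, 0, -0.46], "angular": [0, 0, 0], "fingers": 0}
    - {"dp": [0, 0, -0.56], "angular": [0, 0, 0], "fingers": 0}
    - {"dp": [0, 0, -0.6], "angular": [0, 0, 0], "fingers": 0}
    - {"dp": [0, 0, -0.6], "angular": [0, 0, 0], "fingers": 0}

```text
time: 12.65
tool_pos: [494.2, -220.1, 226.6]
tcp_rot: [180.0, -0.1, -4.4]
ft_force: [-0.0, -0.4, 0.3]
finger_gap: 85.0
grip_force: 0.0
```

```bash
python3 look.py t4
```

```text
12.65 [ 494.2 -220.1  226.6] [ 1.79975982e+02 -5.50390882e-02 -4.43913171e+00] 84.97612213577143 [-0.01602839 -0.43723438  0.30774506]
[array([240., 207.]), array([270., 168.]), array([285., 134.]), array([266., 148.]), array([280., 174.]), array([260., 173.]), array([250., 215.]), array([229., 168.])]
```

View pics/t4.png

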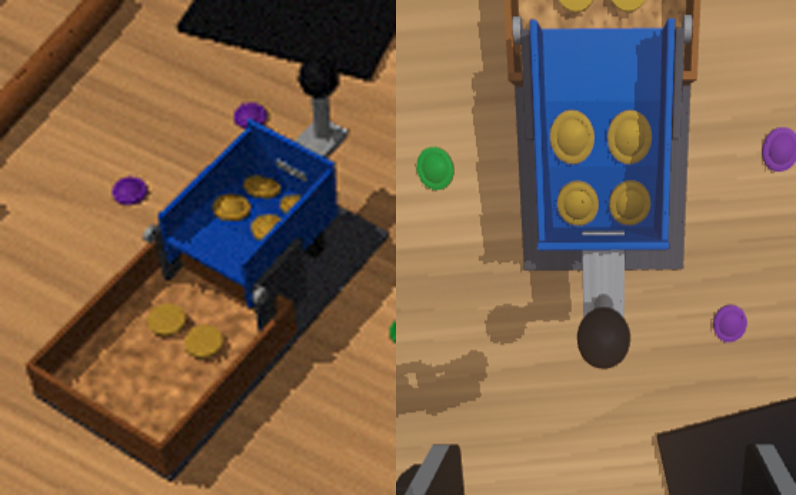

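The bin is back down with four studs in it, two lie in the tray at crop (167,320) and (204,342), and the gripper is clear.

```bash
python3 -c "from bench import *; print(hand_in())"
```

```text
the job is handed in; nothing more can be done
None
```

The job is handed in: the two front brass studs lie in the wooden tray, the other four are still in the lowered and released bin, and the steel-stud bin was left alone; no verdict came back.

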